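# Clear the square blank that blocks the feed chute of a peg machine

## Task

A square, unturned blank has got in among the round peg blanks and is stuck at the size gate of the feed chute, so the machine gets nothing. Lift it out of the chute and lay it flat in the plywood stock tray with the other square ones, without dropping or throwing it, so that all four round blanks roll down to the end stop. Leave the mallet, gouge and jar where they are.

Things in the scene. Friction and masses are not known exactly. Their poses are not given: they have to be found in the camera images.
- machine: Bench-top machine that centres peg blanks, fixed to the bench: grey bed 250 x 270 x 22 mm, origin at the centre of the bed's underside, z up. A steel feed chute runs along its y axis above x = 0, sloping down 15 degrees towards -y; its floor is 95 mm above the origin at y = 0 and 62 mm wide between side rails 4 mm thick, 18 mm high. Origin height is the bench top.
- pick (a point): Point on the chute floor under the middle of the stuck blank (machine frame 0, 0, 95 mm; axes as the machine's). From 17 mm down-slope to 30 mm up-slope of it the rails are cut down to 5 mm above the floor, so fingers can reach the ends of a blank there; beyond them, to the sides, nothing stands within 40 mm.
- gate (a point): Middle of the size gate's underside: a steel bar across the chute, 8 mm long down the slope, 10 mm high, 25.5 mm clear above the chute floor. Its up-slope face bears on the stuck blank. Its two posts stand beside the rails, 9 to 21 mm down-slope of that face, outer faces 48 mm from the middle, with knurled nuts up to 45 mm above the chute floor.
- square_blank: The stuck blank: square hardwood stock 30 x 30 x 58 mm, 32 to 65 g, origin at its centre, x axis along its 58 mm length. It lies across the chute (length along the machine's x), flat on the sloping floor against the size gate, too high to pass under. The first round blank leans on its up-slope face, so its two end faces are the ones free to grip. Nothing is over it; straight up it comes free.
- round_blank1: Round turned peg blank, same wood, diameter 22 mm, 58 mm long, about 20 g, origin at its centre, x axis along its length. Number 1 in the queue behind the square blank (1 is next to it); rolls down the chute by itself once the way is clear, passes under the gate and ends at the nest point.
- round_blank2: Round turned peg blank, same wood, diameter 22 mm, 58 mm long, about 20 g, origin at its centre, x axis along its length. Number 2 in the queue behind the square blank (1 is next to it); rolls down the chute by itself once the way is clear, passes under the gate and ends 22 mm up-slope of the nest point.
- round_blank3: Round turned peg blank, same wood, diameter 22 mm, 58 mm long, about 20 g, origin at its centre, x axis along its length. Number 3 in the queue behind the square blank (1 is next to it); rolls down the chute by itself once the way is clear, passes under the gate and ends 44 mm up-slope of the nest point.
- round_blank4: Round turned peg blank, same wood, diameter 22 mm, 58 mm long, about 20 g, origin at its centre, x axis along its length. Number 4 in the queue behind the square blank (1 is next to it); rolls down the chute by itself once the way is clear, passes under the gate and ends 66 mm up-slope of the nest point.
- nest (a point): Centre of the first round blank when it lies against the end stop, between the headstock and tailstock centres: at (0, -90, 82) mm in the machine's frame, axes as the machine's. The headstock (at -x, top 134 mm above the bench) and tailstock (at +x, top 108 mm, with a handwheel) stand either side of it.
- tray: Open plywood stock tray fixed on the bench, 212 (x) x 162 (y) x 36 mm high, walls and floor 6 mm; origin at the centre of its underside. It stands to the left or to the right of the machine. Two square blanks lie in its +x end (they reach from x = +29 to +93 mm); the rest of the floor is free.
- tray_free (a point): Centre of the free part of the tray's floor, on the floor's upper surface (6 mm above the tray's origin, at x = -45 mm in the tray's frame). Axes as the tray's.
- stock1: Square blank 30 x 30 x 58 mm lying in the tray along the tray's y axis, origin at its centre.
- stock2: Second square blank in the tray, like the first.
- mallet: Bystander: wooden mallet standing on its head, block 85 x 85 x 105 mm with a round handle upwards, 197 mm high in all, origin at the centre of its underside. Stands on the side of the machine where the tray is not.
- gouge: Bystander: carving gouge, 235 mm long, 29 mm thick, lying on the bench to the left, beyond the tray or mallet there; origin on the bench under the ferrule, x axis towards the blade.
- jar: Bystander: closed amber glass jar, diameter 60 mm, 75 mm high, origin at the centre of its underside.
There are look-alikes about, which are no part of the job. Leave any green look-alike of the round_blank4 alone.

How it is judged:
By the outcome, as a careful person would: the job done as asked, in the order asked, and still so for the second after the job is handed in, with the robot touching nothing.
It also fails if it takes over 38 s, if anything falls off the work surface, if the arm or the gripper's body presses on something with over 40 N, if the wrist force passes 120 N, or if a joint passes its speed limit or range.

## Robot

A 6-joint arm with a two-finger parallel gripper is mounted at the origin on the work surface. World frame = base frame: x ahead of the robot, y to its left, z up, the work surface at z = 0. Lengths are in mm, angles in rad, forces in N, time in s.
With the tool pointing down it reaches from about 275 to 875 mm from the base axis. Payload 12.5 kg.
Tool frame: the origin (TCP) lies on the centre line of the jaws, within the pads' length; the fingertips stand 14 mm ahead of it and the grasp point (between the pads) lies 5 mm behind it; x points along the fingers, y is the direction in which the jaws open and shut, and the axes are right-handed (so a half turn about x gives the same grasp; the last joint's range is limited). The gripper opens to 85 mm and grips with 20 to 120 N. Pads are 22 mm wide; open, the fingers measure 114 mm over their backs; the gripper's body (76 mm by 85 mm) begins 54 mm behind the grasp point. The pads swing forward as they close: fully open they stand 13 mm farther back than shut.
Start: joints at [-1.244, 0.351, 1.652, -0, 1.139, -0.085], TCP at [220.16, -503.998, 245.29] pointing down, gripper open.
Joint ranges: [-2.75, 2.75], [-0.79, 2.1], [0.01, 2.65], [-1.57, 4.71], [0.07, 3.14], [-2.87, 2.87]. Speed limits (rad/s): [2.22, 2.22, 2.79, 3.14, 3.14, 3.14].

## Interface

Orientations are given as a unit quaternion [x, y, z, w].
In Python, from rig import env gives the robot as it stands.
- The arm moves only by the tool apply_moves, never from a script. Its argument "deltas" is a list of rows, each a list of 5 numbers: the finger opening in m, from 0 to 0.0854, then the shift along the world's x, y, z in m, then the turn about the world's z in rad. In form: [[claw, dx, dy, dz, twist], ...]. A call has 1 to 10 rows; each row is the pose to reach, as a shift and turn from the pose commanded when the call began; what a row does not reach only later rows make up. A row lasts 1/12 s, in which the tool goes at most 41.7 mm and 7.16 degrees, less where a joint would pass 70% of its speed; a pose out of reach is approached as far as the arm can. A call with a gripper value outside its range is refused whole. The fingers move at their own pace and stop on an object; the grip force is fixed at half the most. Time passes only in rows, so rows that repeat a pose let the fingers close. It gives the time, the measured TCP pose, the force and the opening at its end, in the units of the state.
- env.get_state(): the state, without advancing time (a new reading comes with each control period).
- env.read_camera(name): name is "scene" or "top" or "wrist"; returns the picture (384x512x3 uint8, red, green, blue); there is no depth.
- env.get_calibration(name): a dict with "fovy" (degrees; the focal length in pixels is half the picture's height over the tangent of half this angle, whatever the lens; pixels are square), "cx", "cy" (the principal point, pixels), "extrinsics" (4x4, takes a point from world to camera coordinates); the wrist camera has in their place "tool_from_camera" (4x4, takes a point from camera to tool coordinates, whose origin is the TCP and whose axes are the tool frame's). Camera axes: x right, y down, z forward; pixel columns grow to the right and rows downward; lengths in mm; the calibration is good to about 2 mm. A picture is of the moment at which its call begins: read the wrist's pose just before it. get_calibration takes no time and is no camera call.
- env.close_job(): hands the job in, once; it reports no verdict.
Trained networks look in the newest picture that a camera, given by its name, has taken for a name from the list of things; names that differ only in an ending like _2 or _b are one class to them, and where a whole thing is asked for, a point or a joint stands for the part that bears it (a point fixed in the world has none). Each returns a list of dicts, best first, with "score" (0 to 1); they miss things now and then, are a little off and sometimes report something else, mostly with a low value. They report only what shows in the picture. A call takes as long as a camera call. They do not tell look-alikes from the thing itself.
- env.masks_of(query, camera): "region" (384x512 bool, what is visible of it) and "extent" ([left, top, width, height] in pixels, round what is visible of it).
The state is a dict: "clock": time; "q": joint angles; "qvel": joint speeds; "joint_torque": joint torques, N m; "tool_pos": TCP position; "tool_rot": TCP orientation; "wrist_force": force on the tool from outside, world axes, zero at the start; "ft_torque": the same for the moment, N m; "gripper_width": finger opening in mm.
Only numpy, scipy, OpenCV 4.12 (cv2) and the standard library are available. Lean on these libraries where they do the work, as an engineer would, in place of code of your own. Each camera call takes 0.05 s, during which the arm holds its last target.

## Working session

There is one attempt and no reset: what is moved stays moved. The work goes in short steps, Python scripts to look and compute and a tool call to move; the robot and the scene stay as the last step left them, time stands still between calls to the robot, and variables do not carry over. Pictures are saved under pics/ and viewed, and the job is handed in when it is done.

Besides the shell and the picture viewer there is one more tool, called as name(argument=value, ...), one argument or row to a line, values as JSON. apply_moves: Moves the arm, as the interface text tells. Its arguments: {"type":"object","properties":{"deltas":{"type":"array","items":{"type":"array","items":{"type":"number"}}}},"required":["deltas"]}

```bash
mkdir -p pics; ls; python3 - <<'E'
from rig import env
import cv2, numpy as np
np.set_printoptions(precision=4,suppress=True)
s=env.get_state();print(s)
for n in("scene","top","wrist"):
    im=env.read_camera(n);cv2.imwrite(f"pics/{n}0.png",cv2.cvtColor(im,cv2.COLOR_RGB2BGR))
    print(n,env.get_calibration(n))
E
```

```text
pics
{'clock': 0.0, 'q': array([-1.2436,  0.3512,  1.6524,  0.    ,  1.1391, -0.0846]), 'qvel': array([-0.0005,  0.0003, -0.0003,  0.0007, -0.0002,  0.0004]), 'joint_torque': array([  0.0006, -50.6104, -29.14  ,  -0.0001,   0.0045,  -0.    ]), 'tool_pos': array([ 220.0545, -503.7005,  244.75  ]), 'tool_rot': array([-0.6921, -0.145 ,  0.6922, -0.1441]), 'wrist_force': array([ 0.5618, -0.1701, -0.3734]), 'ft_torque': array([ 0.012 , -0.0241, -0.0077]), 'gripper_width': 85.14456424970379}
scene {'fovy': 43.3136721559996, 'cx': 251.06612479549685, 'cy': 194.72315001358825, 'extrinsics': array([[  -0.7889,    0.6143,   -0.0138,  424.7291],
       [   0.4194,    0.5219,   -0.7428, -146.4798],
       [  -0.4491,   -0.5918,   -0.6694, 1645.913 ],
       [   0.    ,    0.    ,    0.    ,    1.    ]])}
top {'fovy': 42.26551294309246, 'cx': 249.6766954829818, 'cy': 195.6269153700338, 'extrinsics': array([[  -0.0205,   -0.9997,   -0.0118,   19.9612],
       [  -0.9868,    0.0221,   -0.1602,  558.0447],
       [   0.1604,    0.0084,   -0.987 , 1231.0186],
       [   0.    ,    0.    ,    0.    ,    1.    ]])}
wrist {'fovy': 60.54690897790999, 'cx': 255.04504472319982, 'cy': 188.37910321191046, 'tool_from_camera': array([[  -0.0007,   -0.3172,    0.9484, -127.2968],
       [   1.    ,    0.001 ,    0.0011,   -0.0177],
       [  -0.0013,    0.9484,    0.3172,  -81.4742],
       [   0.    ,    0.    ,    0.    ,    1.    ]])}
```

View pics/scene0.png

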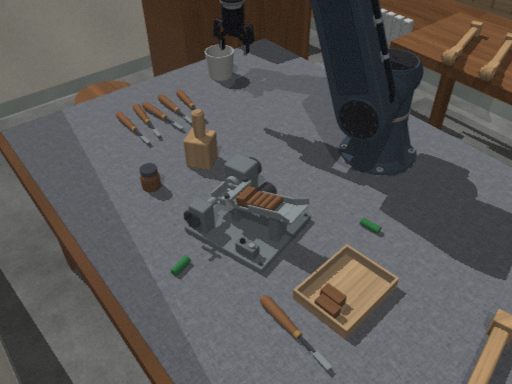

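View pics/top0.png

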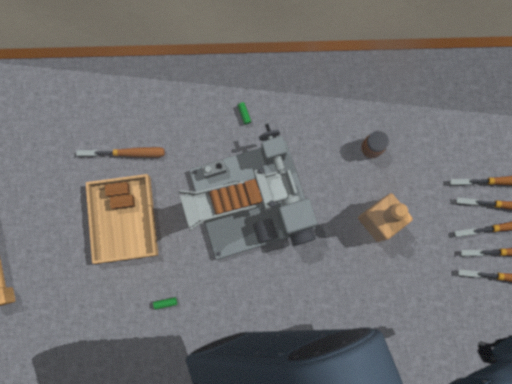

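View pics/wrist0.png

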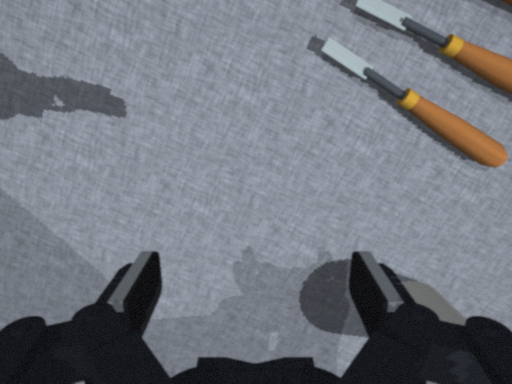

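```bash
cat > h.py <<'E'
from rig import env
import cv2, numpy as np
np.set_printoptions(precision=4,suppress=True)
def K(c): 
    f=192/np.tan(np.radians(c["fovy"]/2)); return f,c["cx"],c["cy"]
def proj(cal,P,E=None):
    f,cx,cy=K(cal); E=cal["extrinsics"] if E is None else E
    P=np.atleast_2d(P); C=P@E[:3,:3].T+E[:3,3]
    return np.c_[f*C[:,0]/C[:,2]+cx,f*C[:,1]/C[:,2]+cy]
def unproj(cal,uv,z,E=None):
    f,cx,cy=K(cal); E=cal["extrinsics"] if E is None else E
    d=E[:3,:3].T@np.array([(uv[0]-cx)/f,(uv[1]-cy)/f,1]); o=-E[:3,:3].T@E[:3,3]
    return o+d*(z-o[2])/d[2]
def wristE(cal,s):
    from scipy.spatial.transform import Rotation as R
    T=np.eye(4);T[:3,:3]=R.from_quat(s["tool_rot"]).as_matrix();T[:3,3]=s["tool_pos"]
    return np.linalg.inv(T@cal["tool_from_camera"])
def crop(path,out,x0,y0,x1,y1,k):
    im=cv2.imread(path)[y0:y1,x0:x1]; cv2.imwrite(out,cv2.resize(im,None,fx=k,fy=k,interpolation=cv2.INTER_CUBIC))
E
python3 - <<'E'
from h import *
crop("pics/top0.png","pics/topc.png",70,100,330,280,3)
crop("pics/scene0.png","pics/scenec.png",170,140,410,340,3)
for q in("machine","square_blank","round_blank1","tray","stock1","jar","mallet","gouge"):
  for c in ("top","scene"):
    for r in env.masks_of(q,c)[:6]:
        m=r["region"]; ys,xs=np.nonzero(m); print(q,c,round(r["score"],2),r["extent"],m.sum(),xs.mean().round(1),ys.mean().round(1))
        
E
```

```text
machine top 0.87 [178.5, 126.5, 141.4, 135.5] 9846 251.5 199.6
machine scene 0.91 [184.1, 156.3, 126.8, 120.5] 7846 246.0 217.2
square_blank top 0.61 [225.4, 185.1, 15.9, 28.8] 197 233.2 197.4
square_blank top 0.59 [245.6, 179.4, 16.6, 26.5] 365 252.3 191.4
square_blank scene 0.83 [236.3, 186.0, 21.8, 16.1] 231 245.6 195.3
round_blank1 top 0.77 [208.2, 193.0, 11.3, 20.9] 177 215.4 200.5
round_blank1 top 0.69 [151.6, 298.8, 25.8, 12.8] 186 163.8 303.0
round_blank1 top 0.68 [237.7, 184.7, 9.0, 24.8] 226 241.6 194.9
round_blank1 top 0.51 [233.0, 104.0, 18.4, 25.1] 157 243.4 112.5
round_blank1 top 0.49 [214.7, 186.2, 16.1, 25.0] 206 224.4 199.5
round_blank1 scene 0.72 [173.1, 254.5, 18.1, 20.1] 174 181.0 265.1
round_blank1 scene 0.6 [254.6, 196.0, 12.9, 8.3] 91 261.1 199.0
round_blank1 scene 0.55 [259.0, 198.2, 16.0, 9.7] 103 267.6 200.7
round_blank1 scene 0.44 [362.6, 219.4, 20.6, 14.1] 156 370.5 225.2
round_blank1 scene 0.43 [263.9, 194.8, 20.0, 16.4] 141 275.7 202.5
tray top 0.73 [85.0, 172.3, 75.4, 92.0] 4820 121.9 221.7
tray scene 0.7 [293.9, 244.7, 104.7, 97.4] 4869 347.4 288.6
tray scene 0.5 [265.4, 195.7, 18.4, 16.2] 139 274.9 203.3
tray scene 0.23 [183.1, 155.4, 127.4, 119.4] 7645 246.1 217.2
stock1 top 0.78 [106.7, 181.5, 21.4, 16.5] 315 116.7 188.9
stock1 top 0.59 [111.6, 191.0, 22.7, 18.8] 329 121.9 201.4
stock1 top 0.43 [181.7, 123.8, 134.5, 137.0] 9794 251.7 199.3
stock1 scene 0.71 [320.9, 287.8, 30.3, 19.8] 316 334.1 294.3
stock1 scene 0.53 [310.0, 295.3, 31.1, 20.8] 310 328.8 305.1
jar top 0.9 [360.5, 134.5, 30.7, 22.0] 588 374.2 144.3
jar scene 0.78 [142.8, 163.2, 19.5, 26.7] 502 150.1 177.1
jar scene 0.31 [236.7, 187.3, 22.1, 20.5] 257 245.3 195.1
mallet top 0.67 [358.4, 191.8, 54.5, 52.1] 1586 385.1 217.3
mallet scene 0.73 [183.4, 110.8, 34.3, 58.6] 1438 200.7 143.2
gouge top 0.59 [77.0, 148.3, 87.7, 8.3] 577 129.3 151.8
gouge scene 0.64 [262.2, 298.6, 67.5, 71.8] 873 290.2 326.3
```

View pics/topc.png

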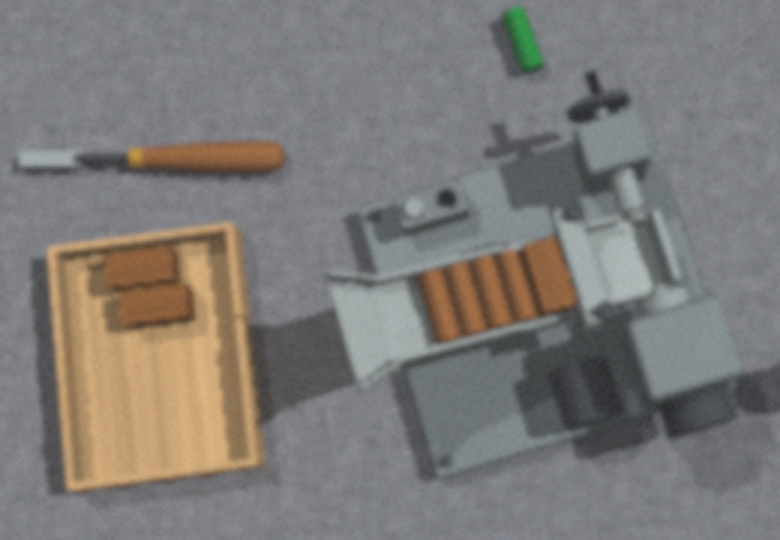

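View pics/scenec.png

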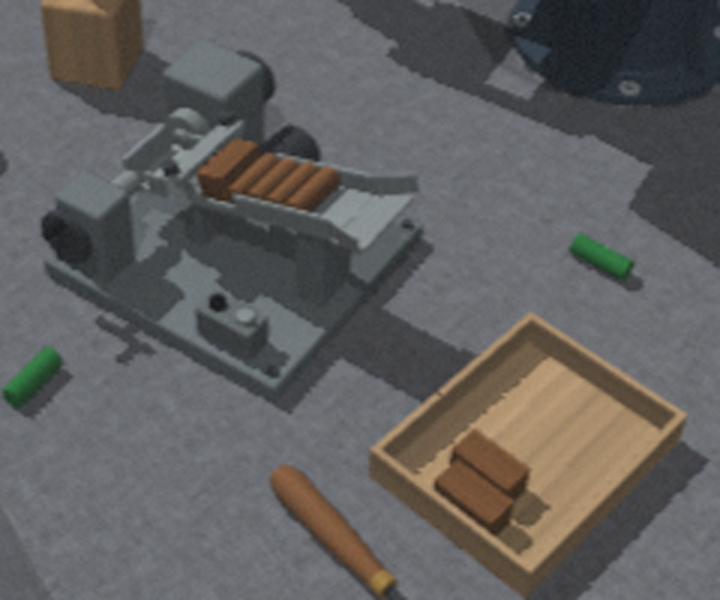

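```bash
python3 - <<'E'
from h import *
ct=env.get_calibration("top"); cs=env.get_calibration("scene")
U=lambda x,y:(70+x/3,100+y/3)
bt=unproj(ct,U(550,275),124); print("blank top",bt)
print("scene chk",proj(cs,bt))
a=unproj(ct,U(541,243),124);b=unproj(ct,U(558,307),124);print("len",np.linalg.norm(a-b),"xdir",np.degrees(np.arctan2(*(a-b)[[1,0]])))
A=unproj(ct,U(435,478),22);B=unproj(ct,U(352,213),22);print(A,B,np.linalg.norm(A-B),np.degrees(np.arctan2(*(B-A)[[1,0]])))
S=lambda x,y:(170+x/3,140+y/3)
print("sc corner", unproj(cs,S(278,385),22), unproj(cs,S(48,262),22),unproj(cs,S(420,228),22))
for p in [(48,247),(235,225),(262,465),(68,490)]: print("tray",unproj(ct,U(*p),36))
for p in [(370,452),(530,318),(685,415),(525,590)]: print("tray sc",unproj(cs,S(*p),36))
for p in [(140,268),(153,305)]: print("stock",unproj(ct,U(*p),36))
E
```

```text
blank top [554.9961  -1.6865 124.    ]
scene chk [[245.2278 192.2487]]
len 53.94817299663762 xdir 13.43225442638227
[398.5866 100.5104  22.    ] [631.6772 171.4879  22.    ] 243.65758184325165 16.935827875871066
sc corner [631.3531 168.6551  22.    ] [707.4094 -80.5514  22.    ] [404.5084 103.9752  22.    ]
tray [604.5248 434.3527  36.    ]
tray [620.3172 271.5784  36.    ]
tray [412.1013 246.0812  36.    ]
tray [394.503  410.5389  36.    ]
tray sc [623.8722 278.1123  36.    ]
tray sc [416.8846 257.4712  36.    ]
tray sc [395.1935 412.097   36.    ]
tray sc [617.3285 444.2683  36.    ]
stock [584.1583 353.6739  36.    ]
stock [551.4445 341.6826  36.    ]
```

```bash
python3 - <<'E'
from h import *
from scipy.spatial.transform import Rotation as R
s=env.get_state();print(R.from_quat(s["tool_rot"]).as_matrix())
E
```

```text
[[-0.      0.4003 -0.9164]
 [ 0.     -0.9164 -0.4003]
 [-1.     -0.      0.    ]]
```

apply_moves(
  deltas=[
    [0.085, 0.01, 0.01, 0.035, 0.12],
    [0.085, 0.03, 0.03, 0.06, 0.24],
    [0.085, 0.05, 0.06, 0.075, 0.36],
    [0.085, 0.073, 0.093, 0.08, 0.48],
    [0.085, 0.096, 0.126, 0.08, 0.6],
    [0.085, 0.119, 0.159, 0.08, 0.72],
    [0.085, 0.142, 0.192, 0.08, 0.84],
    [0.085, 0.165, 0.225, 0.08, 0.96],
    [0.085, 0.188, 0.258, 0.08, 1.08],
    [0.085, 0.211, 0.291, 0.08, 1.2],
  ],
)

```text
clock: 1.78
tool_pos: [431.9, -211.1, 325.5]
tool_rot: [0.488, 0.511, -0.488, 0.512]
wrist_force: [0.7, -0.1, -0.8]
gripper_width: 84.9
```

apply_moves(
  deltas=[
    [0.085, 0.02, 0.034, 0, 0.12],
    [0.085, 0.04, 0.068, 0, 0.247],
    [0.085, 0.06, 0.1, 0, 0.247],
    [0.085, 0.08, 0.134, 0, 0.247],
    [0.085, 0.1, 0.168, 0, 0.247],
    [0.085, 0.115, 0.195, 0, 0.247],
    [0.085, 0.12, 0.205, 0, 0.247],
    [0.085, 0.12, 0.205, 0, 0.247],
    [0.085, 0.12, 0.205, 0, 0.247],
  ],
)

```text
clock: 2.53
tool_pos: [550.9, -8.2, 325.1]
tool_rot: [0.423, 0.567, -0.423, 0.567]
wrist_force: [-0.3, -0.1, 0.6]
gripper_width: 84.7
```

```bash
python3 - <<'E'
from h import *
s=env.get_state();print(s["clock"],s["tool_pos"],s["tool_rot"],s["q"],s["wrist_force"])
im=env.read_camera("wrist");cv2.imwrite("pics/w1.png",cv2.cvtColor(im,cv2.COLOR_RGB2BGR))
np.savez("w1.npz",**s)
for q in("square_blank","round_blank1"):
    for r in env.masks_of(q,"wrist")[:6]:
        m=r["region"]; ys,xs=np.nonzero(m); print(q,round(r["score"],2),r["extent"],m.sum(),xs.mean().round(1),ys.mean().round(1))
E
```

```text
2.5333 [550.8983  -8.2477 325.0732] [ 0.4226  0.5669 -0.423   0.5667] [-0.0993  0.283   1.5448 -0.0004  1.3143 -0.3881] [-0.303  -0.1191  0.5601]
square_blank 0.89 [231.9, 139.8, 57.1, 34.1] 1795 262.6 154.6
round_blank1 0.85 [402.3, 164.6, 49.3, 18.7] 746 425.5 172.7
round_blank1 0.84 [235.1, 115.7, 57.8, 24.8] 1181 261.6 128.1
round_blank1 0.83 [231.8, 71.5, 64.7, 27.2] 1376 263.1 84.8
round_blank1 0.7 [231.4, 47.4, 65.9, 28.8] 1648 264.1 60.3
```

View pics/w1.png

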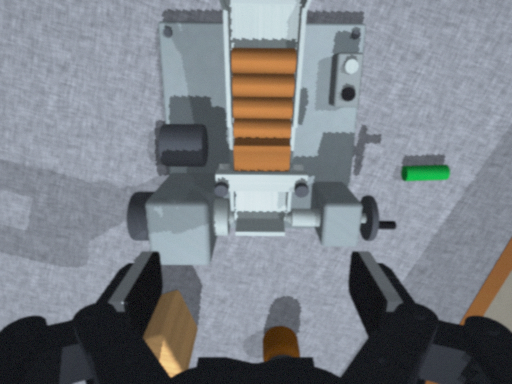

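```bash
python3 - <<'E'
from h import *
crop("pics/w1.png","pics/w1c.png",140,0,400,195,3)
E
```

```text
(no output)
```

View pics/w1c.png

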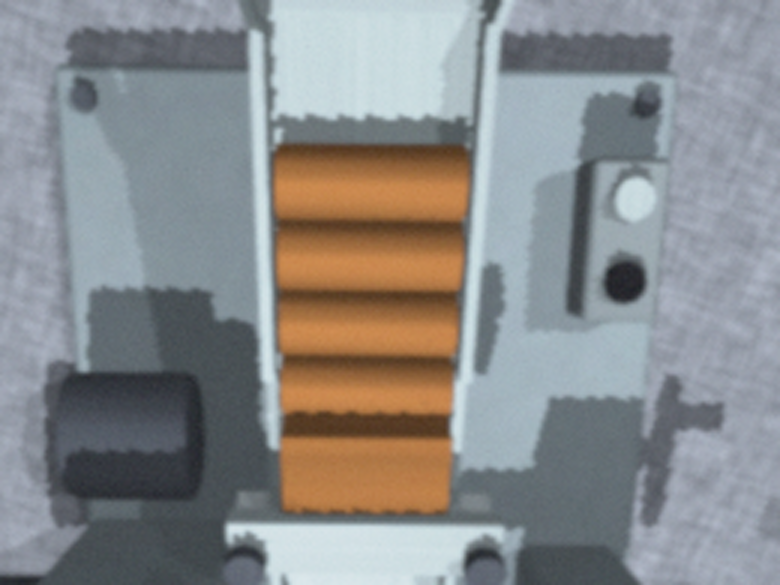

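```bash
cat > fit.py <<'E'
from h import *
from scipy.optimize import least_squares
c=env.get_calibration("wrist"); s=dict(np.load("w1.npz")); E=wristE(c,s)
u=np.array([0,.9659,.2588]);n=np.array([0,-.2588,.9659]);O=np.array([0,0,95.])
M=np.array([[-125,135,22],[125,135,22]]+[list(O+[x,0,0]+a*u+30*n) for x in(-29,29) for a in(15,-15)])
px=np.array([[60,72],[672,72],[282,436],[282,512],[452,436],[448,512]])/3.+[140,0]
def W(p,P):
    a=p[2];R=np.array([[np.cos(a),-np.sin(a),0],[np.sin(a),np.cos(a),0],[0,0,1]]);return P@R.T+[p[0],p[1],0]
f=lambda p:(proj(c,W(p,M),E)-px).ravel()
r=least_squares(f,[554,4,.29]);print(r.x,np.degrees(r.x[2]));print(r.fun.reshape(-1,2))
for nm,P in(("pick",O),("blank centre",O+15*n)):print(nm,W(r.x,P[None]))
a=r.x[2]; print("machine y dir",-np.sin(a),np.cos(a))
E
python3 fit.py
```

```text
[554.8212   3.4694   0.2873] 16.45902100020083
[[-4.2991 -2.9465]
 [ 3.6874 -2.3137]
 [-0.7201  1.133 ]
 [ 0.2558  1.6793]
 [ 0.7404  1.3186]
 [ 0.2583  1.8583]]
pick [[554.8212   3.4694  95.    ]]
blank centre [[555.9211  -0.2535 109.4885]]
machine y dir -0.28332950653572714 0.9590226226352647
```

apply_moves(
  deltas=[
    [0.085, 0.002, 0.003, -0.03, 0],
    [0.085, 0.004, 0.007, -0.065, 0],
    [0.085, 0.004, 0.0075, -0.1, 0],
    [0.085, 0.004, 0.0075, -0.125, 0],
    [0.085, 0.004, 0.0075, -0.135, 0],
    [0.085, 0.004, 0.0075, -0.135, 0],
    [0.085, 0.004, 0.0075, -0.135, 0],
  ],
)

```text
clock: 3.27
tool_pos: [555.6, -1.2, 191.4]
tool_rot: [0.423, 0.566, -0.423, 0.567]
wrist_force: [1.6, -1.2, 1.2]
gripper_width: 84.9
```

```bash
python3 - <<'E'
from h import *
from scipy.spatial.transform import Rotation as R
s=env.get_state();print(s["clock"],s["tool_pos"],s["tool_rot"],s["wrist_force"]);print(R.from_quat(s["tool_rot"]).as_matrix())
im=env.read_camera("wrist");cv2.imwrite("pics/w2.png",cv2.cvtColor(im,cv2.COLOR_RGB2BGR))
np.savez("w2.npz",**s)
crop("pics/w2.png","pics/w2c.png",120,190,390,384,2.9)
E
```

```text
3.2667 [555.5669  -1.1802 191.3851] [ 0.4235  0.5661 -0.4232  0.5667] [ 1.5731 -1.1773  1.1925]
[[ 0.001   0.9591  0.2832]
 [-0.0001  0.2832 -0.9591]
 [-1.      0.0009  0.0004]]
```

View pics/w2.png

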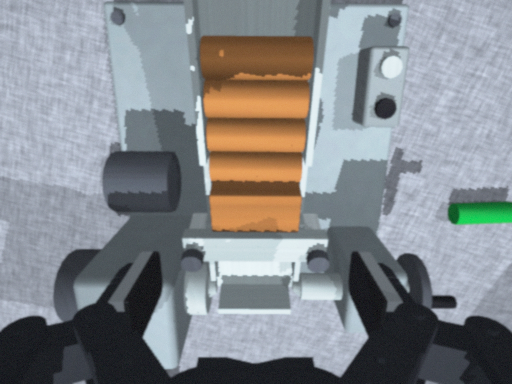

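```bash
python3 - <<'E'
from h import *
crop("pics/w2.png","pics/w2c.png",170,150,340,280,4)
E
```

```text
(no output)
```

View pics/w2c.png

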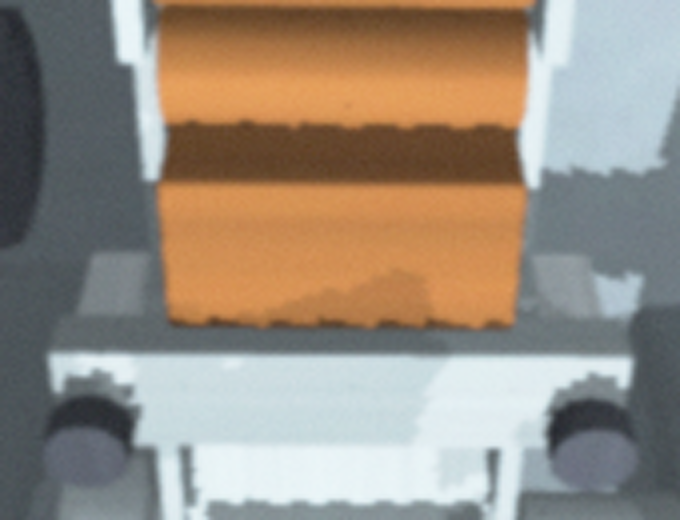

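```bash
sed -e 's/w1.npz/w2.npz/' -e '/^M=/,/^px=/d' fit.py > fit2.py; sed -i '/^def W/i M=np.array([list(O+[x,0,0]+a*u+30*n) for x in(-29,29) for a in(15,-15)])\npx=np.array([[159,183],[169,325],[527,183],[516,325]])/4.+[170,150]' fit2.py; python3 fit2.py
```

```text
[554.271    5.1802   0.288 ] 16.503912763890884
[[-1.1148 -0.7109]
 [-0.1237  0.8309]
 [ 1.0596 -0.6766]
 [ 0.1834  0.8615]]
pick [[554.271    5.1802  95.    ]]
blank centre [[555.3738   1.4582 109.4885]]
machine y dir -0.28408082242881366 0.9588003370505086
```

apply_moves(
  deltas=[
    [0.085, -0.0005, 0.0025, -0.015, 0],
    [0.085, -0.0005, 0.0025, -0.035, 0],
    [0.085, -0.0005, 0.0025, -0.052, 0],
    [0.085, -0.0005, 0.0025, -0.065, 0],
    [0.085, -0.0005, 0.0025, -0.072, 0],
    [0.085, -0.0005, 0.0025, -0.075, 0],
    [0.085, -0.0005, 0.0025, -0.075, 0],
  ],
)

```text
clock: 3.9
tool_pos: [555.2, 1.9, 116.0]
tool_rot: [0.423, 0.566, -0.423, 0.567]
wrist_force: [0.0, -0.4, 0.3]
gripper_width: 85.0
```

```bash
python3 - <<'E'
from h import *
s=env.get_state();print(s["clock"],s["tool_pos"],s["wrist_force"])
for n in("wrist","scene"):
    im=env.read_camera(n);cv2.imwrite(f"pics/{n}3.png",cv2.cvtColor(im,cv2.COLOR_RGB2BGR))
crop("pics/scene3.png","pics/s3c.png",180,130,320,235,5)
E
```

```text
3.9 [555.1617   1.8622 116.0377] [ 0.0412 -0.3505  0.3284]
```

View pics/wrist3.png

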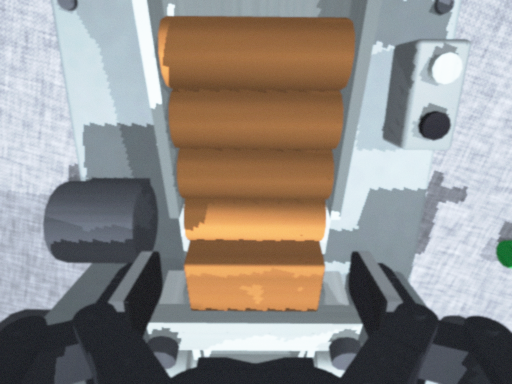

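View pics/s3c.png

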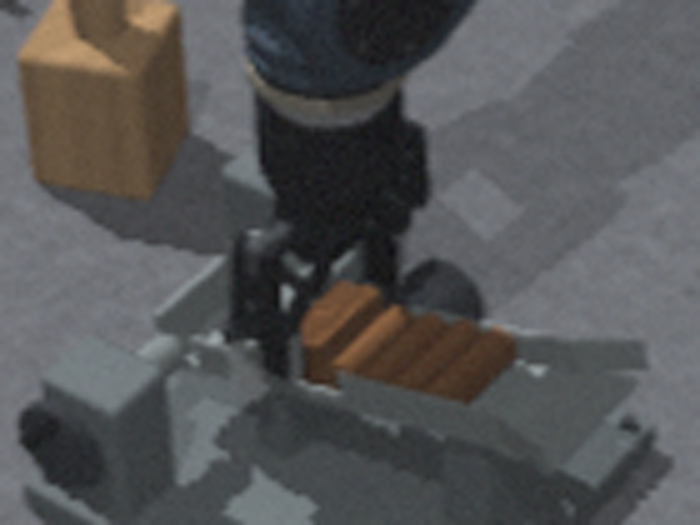

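apply_moves(
  deltas=[
    [0.07, 0, 0, 0, 0],
    [0.06, 0, 0, 0, 0],
    [0.05, 0, 0, 0, 0],
    [0.05, 0, 0, 0, 0],
    [0.05, 0, 0, 0, 0],
    [0.05, 0, 0, 0, 0],
  ],
)

```text
clock: 4.5
tool_pos: [555.2, 1.9, 116.3]
tool_rot: [0.423, 0.566, -0.423, 0.567]
wrist_force: [-0.2, 0.6, 6.9]
gripper_width: 56.8
```

```bash
python3 - <<'E'
from h import *
s=env.get_state();print(s["clock"],s["tool_pos"],s["wrist_force"],s["ft_torque"],s["gripper_width"])
im=env.read_camera("wrist");cv2.imwrite("pics/wrist4.png",cv2.cvtColor(im,cv2.COLOR_RGB2BGR))
E
```

```text
4.5 [555.2038   1.9423 116.2501] [-0.151   0.5673  6.8738] [-0.0458  0.2786 -0.0522] 56.7679074400543
```

View pics/wrist4.png

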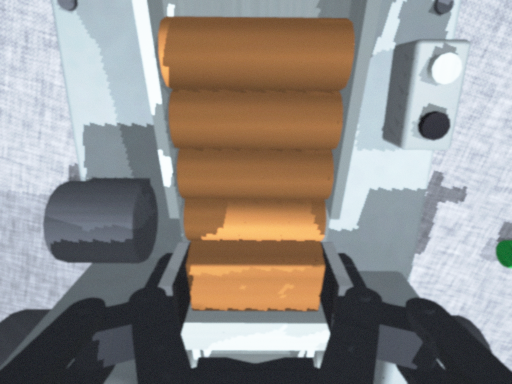

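apply_moves(
  deltas=[
    [0.05, 0, 0, 0.006, 0],
    [0.05, 0, 0, 0.018, 0],
    [0.05, 0, 0, 0.038, 0],
    [0.05, 0, 0, 0.06, 0],
    [0.05, 0, 0, 0.085, 0],
    [0.05, 0, 0, 0.105, 0],
    [0.05, 0, 0, 0.115, 0],
    [0.05, 0, 0, 0.115, 0],
  ],
)

```text
clock: 5.22
tool_pos: [555.5, 2.0, 233.0]
tool_rot: [0.424, 0.565, -0.422, 0.568]
wrist_force: [-0.0, -0.0, -0.3]
gripper_width: 57.0
```

```bash
python3 - <<'E'
from h import *
s=env.get_state();print(s["clock"],s["tool_pos"],s["q"],s["wrist_force"],s["ft_torque"],s["gripper_width"])
for n in("wrist","scene"):
    im=env.read_camera(n);cv2.imwrite(f"pics/{n}5.png",cv2.cvtColor(im,cv2.COLOR_RGB2BGR))
crop("pics/scene5.png","pics/s5c.png",180,130,320,235,5)
E
```

```text
5.2167 [555.527    1.9713 233.0292] [-0.0803  0.3718  1.6535  0.0001  1.112  -0.3683] [-0.0273 -0.0389 -0.3035] [ 0.0028 -0.0141 -0.0141] 57.02716440819623
```

View pics/wrist5.png

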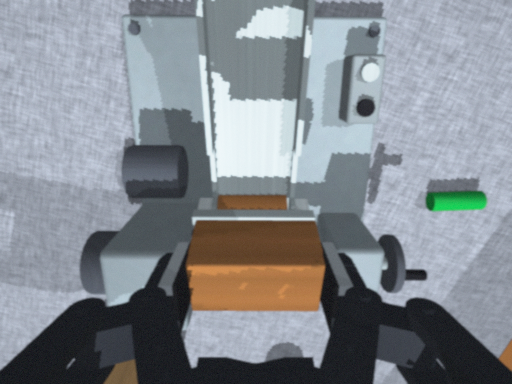

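View pics/s5c.png

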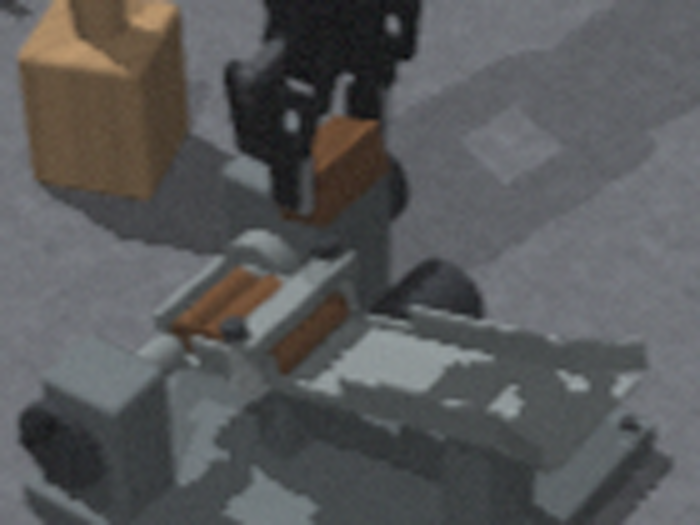

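apply_moves(
  deltas=[
    [0.05, -0.003, 0.012, 0.0, 0.05],
    [0.05, -0.01, 0.036, 0.0, 0.15],
    [0.05, -0.017, 0.064, 0.0, 0.26],
    [0.05, -0.025, 0.094, 0.0, 0.38],
    [0.05, -0.033, 0.124, 0.0, 0.5],
    [0.05, -0.041, 0.154, 0.0, 0.62],
    [0.05, -0.049, 0.184, 0.0, 0.74],
    [0.05, -0.057, 0.214, 0.0, 0.86],
    [0.05, -0.065, 0.244, 0.0, 0.98],
    [0.05, -0.073, 0.274, 0.0, 1.1],
  ],
)

```text
clock: 6.15
tool_pos: [480.4, 277.1, 228.7]
tool_rot: [0.062, 0.705, -0.063, 0.704]
wrist_force: [0.2, 0.9, -0.7]
gripper_width: 57.2
```

apply_moves(
  deltas=[
    [0.05, -0.006, 0.024, -0.01, 0.1],
    [0.05, -0.011, 0.043, -0.025, 0.19],
    [0.05, -0.015, 0.057, -0.045, 0.26],
    [0.05, -0.017, 0.063, -0.06, 0.298],
    [0.05, -0.017, 0.063, -0.07, 0.298],
    [0.05, -0.017, 0.063, -0.07, 0.298],
    [0.05, -0.017, 0.063, -0.07, 0.298],
  ],
)

```text
clock: 6.73
tool_pos: [464.6, 338.3, 159.6]
tool_rot: [-0.04, 0.707, 0.04, 0.705]
wrist_force: [0.0, -0.3, 0.7]
gripper_width: 56.3
```

```bash
python3 - <<'E'
from h import *
s=env.get_state();print(s["clock"],s["tool_pos"],s["q"],s["wrist_force"],s["ft_torque"],s["gripper_width"])
np.savez("w6.npz",**s)
for n in("wrist","scene","top"):
    im=env.read_camera(n);cv2.imwrite(f"pics/{n}6.png",cv2.cvtColor(im,cv2.COLOR_RGB2BGR))
crop("pics/scene6.png","pics/s6c.png",270,190,420,350,3.7)
crop("pics/top6.png","pics/t6c.png",60,130,340,290,2.8)
E
```

```text
6.7333 [464.5536 338.3426 159.6076] [ 0.5485  0.4955  1.6637 -0.0001  0.9841 -1.1357] [ 0.0441 -0.2572  0.7258] [-0.0012 -0.0106  0.0223] 56.250052628602575
```

View pics/wrist6.png

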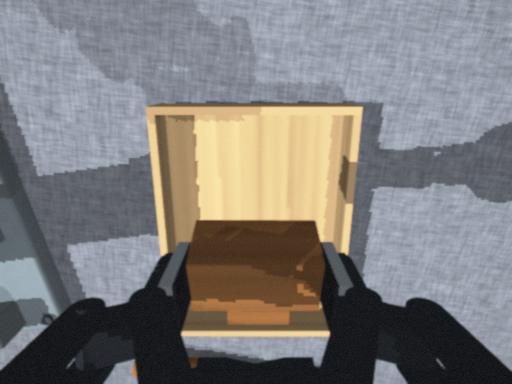

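View pics/s6c.png

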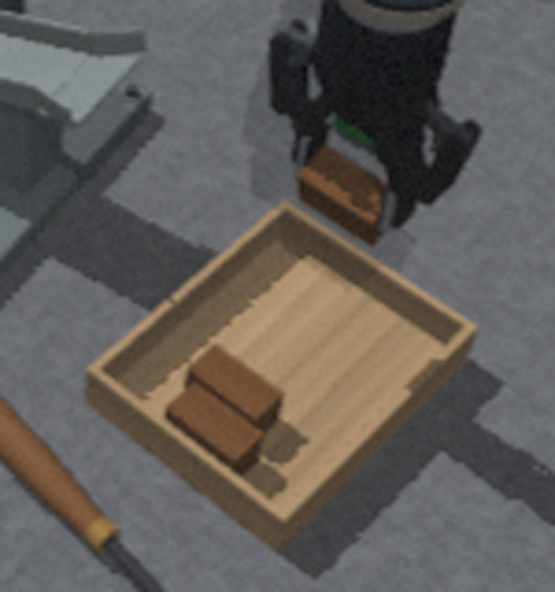

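View pics/t6c.png

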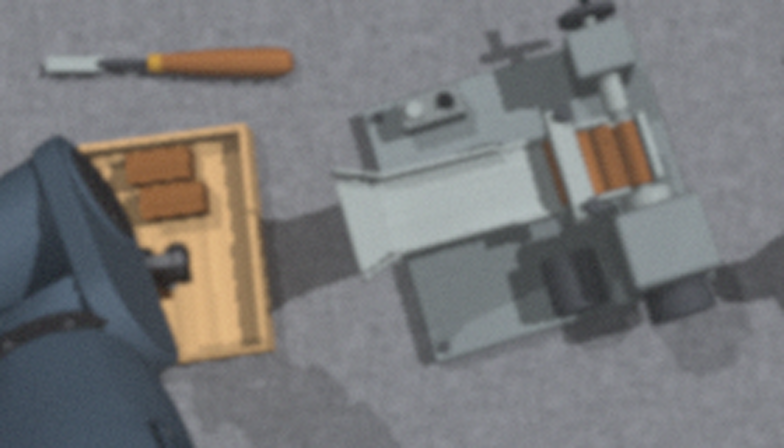

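```bash
python3 - <<'E'
from h import *
c=env.get_calibration("wrist"); s=dict(np.load("w6.npz")); E=wristE(c,s)
for p in [(147,106),(362,106),(152,114),(358,114)]: print(unproj(c,p,36,E))
# predicted tray corners for (510.5,344), 6.5deg
a=np.radians(6.6);R=np.array([[np.cos(a),-np.sin(a)],[np.sin(a),np.cos(a)]])
for q in [(-106,81),(-106,-81)]: print(R@q+[510.5,344])
print("free",R@[-45,0]+[510.5,344])
E
```

```text
[411.8563 251.2867  36.    ]
[393.5539 409.8467  36.    ]
[417.2811 255.076   36.    ]
[399.607 408.134  36.   ]
[395.8926 412.2799]
[414.5124 251.3535]
free [465.7982 338.8278]
```

apply_moves(
  deltas=[
    [0.05, 0.001, 0.0005, -0.02, 0],
    [0.05, 0.001, 0.0005, -0.045, 0],
    [0.05, 0.001, 0.0005, -0.07, 0],
    [0.05, 0.001, 0.0005, -0.09, 0],
    [0.05, 0.001, 0.0005, -0.107, 0],
    [0.05, 0.001, 0.0005, -0.117, 0],
    [0.05, 0.001, 0.0005, -0.122, 0],
    [0.05, 0.001, 0.0005, -0.124, 0],
    [0.05, 0.001, 0.0005, -0.125, 0],
    [0.05, 0.001, 0.0005, -0.125, 0],
  ],
)

```text
clock: 7.72
tool_pos: [466.1, 339.7, 36.1]
tool_rot: [-0.04, 0.706, 0.041, 0.706]
wrist_force: [-0.9, 0.1, -0.5]
gripper_width: 56.8
```

apply_moves(
  deltas=[
    [0.05, 0, 0, -0.001, 0],
    [0.05, 0, 0, -0.002, 0],
    [0.05, 0, 0, -0.003, 0],
    [0.05, 0, 0, -0.003, 0],
  ],
)

```text
clock: 8.05
tool_pos: [465.6, 339.5, 32.3]
tool_rot: [-0.041, 0.706, 0.041, 0.706]
wrist_force: [0.4, -0.8, -0.7]
gripper_width: 56.8
```

apply_moves(
  deltas=[
    [0.05, 0, 0, -0.001, 0],
    [0.05, 0, 0, -0.002, 0],
    [0.05, 0, 0, -0.002, 0],
  ],
)

```text
clock: 8.3
tool_pos: [465.8, 339.6, 30.8]
tool_rot: [-0.041, 0.706, 0.041, 0.706]
wrist_force: [-2.7, -0.9, 7.2]
gripper_width: 56.7
```

apply_moves(
  deltas=[
    [0.05, 0, 0, -0.0007, 0],
    [0.05, 0, 0, -0.0015, 0],
    [0.05, 0, 0, -0.0015, 0],
  ],
)

```text
clock: 8.55
tool_pos: [465.8, 339.6, 30.6]
tool_rot: [-0.041, 0.706, 0.041, 0.706]
wrist_force: [-7.7, -4.4, 23.9]
gripper_width: 56.8
```

```bash
python3 - <<'E'
from h import *
s=env.get_state();print(s["clock"],s["tool_pos"],s["q"],s["wrist_force"],s["ft_torque"],s["gripper_width"])
for n in("wrist","scene"):
    im=env.read_camera(n);cv2.imwrite(f"pics/{n}7.png",cv2.cvtColor(im,cv2.COLOR_RGB2BGR))
crop("pics/scene7.png","pics/s7c.png",290,210,420,350,4)
E
```

```text
8.55 [465.7572 339.6365  30.5768] [ 0.5493  0.6928  1.7141 -0.0001  0.7344 -1.1367] [-7.6931 -4.3756 23.9158] [-0.9456  1.2423 -0.0473] 56.75885888940774
```

View pics/wrist7.png

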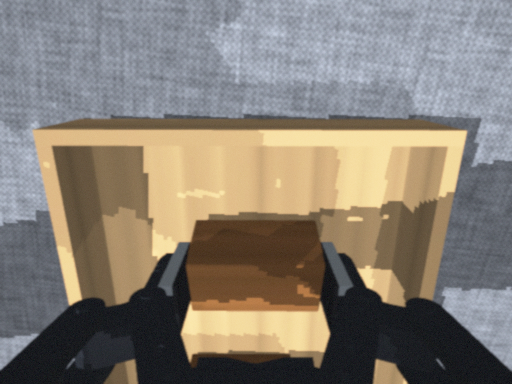

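View pics/s7c.png

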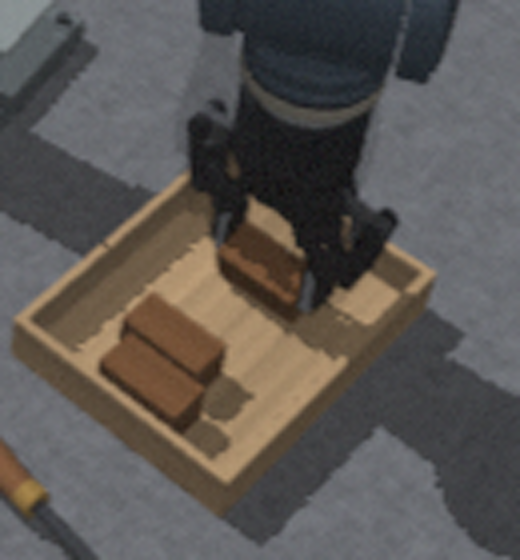

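apply_moves(
  deltas=[
    [0.0555, 0, 0, 0.0007, 0],
    [0.056, 0, 0, 0.0007, 0],
    [0.0563, 0, 0, 0.0007, 0],
    [0.0566, 0, 0, 0.0007, 0],
  ],
)

```text
clock: 8.98
tool_pos: [465.8, 339.6, 30.7]
tool_rot: [-0.041, 0.706, 0.041, 0.706]
wrist_force: [-4.9, -3.0, 15.3]
gripper_width: 56.7
```

apply_moves(
  deltas=[
    [0.0568, 0, 0, 0, 0],
    [0.057, 0, 0, 0, 0],
  ],
)

```text
clock: 9.15
tool_pos: [465.8, 339.6, 30.6]
tool_rot: [-0.041, 0.706, 0.041, 0.706]
wrist_force: [-4.3, -3.2, 14.0]
gripper_width: 57.4
```

apply_moves(
  deltas=[
    [0.0572, 0, 0, 0, 0],
    [0.0574, 0, 0, 0, 0],
  ],
)

```text
clock: 9.32
tool_pos: [465.8, 339.6, 30.5]
tool_rot: [-0.041, 0.706, 0.041, 0.706]
wrist_force: [-4.3, -2.8, 12.3]
gripper_width: 57.8
```

apply_moves(
  deltas=[
    [0.0574, 0, 0, -0.0005, 0],
    [0.0574, 0, 0, -0.001, 0],
    [0.0574, 0, 0, -0.001, 0],
  ],
)

```text
clock: 9.57
tool_pos: [465.8, 339.6, 30.3]
tool_rot: [-0.041, 0.706, 0.041, 0.706]
wrist_force: [-7.4, -5.8, 24.9]
gripper_width: 57.8
```

```bash
python3 - <<'E'
from h import *
s=env.get_state();print(s["clock"],s["tool_pos"],s["wrist_force"],s["ft_torque"],s["gripper_width"])
im=env.read_camera("wrist");cv2.imwrite("pics/wrist8.png",cv2.cvtColor(im,cv2.COLOR_RGB2BGR))
crop("pics/wrist8.png","pics/w8c.png",120,190,390,384,2.8)
E
```

```text
9.5667 [465.7867 339.6343  30.3288] [-7.4265 -5.7506 24.8977] [-0.9026  1.2013 -0.0159] 57.826746370654725
```

View pics/w8c.png

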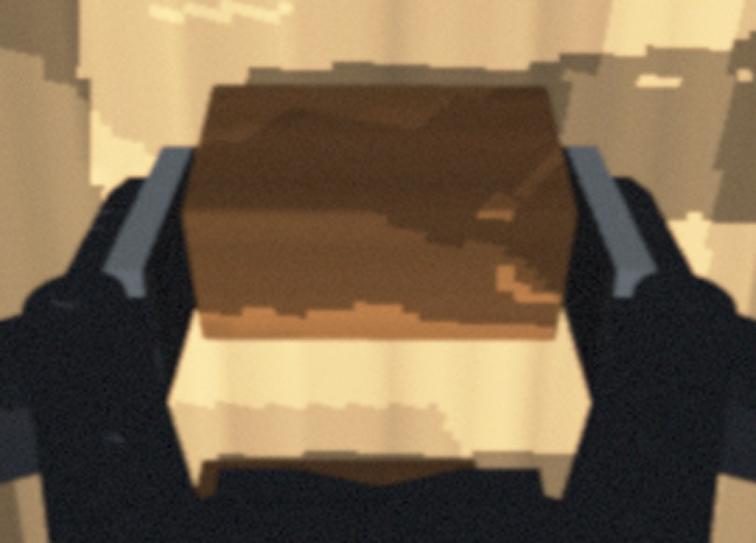

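apply_moves(
  deltas=[
    [0.0575, 0, 0, 0, 0],
    [0.0576, 0, 0, 0, 0],
  ],
)

```text
clock: 9.78
tool_pos: [465.8, 339.6, 30.3]
tool_rot: [-0.041, 0.706, 0.041, 0.706]
wrist_force: [-9.1, -4.9, 23.3]
gripper_width: 57.9
```

apply_moves(
  deltas=[
    [0.0577, 0, 0, 0, 0],
    [0.0578, 0, 0, 0, 0],
  ],
)

```text
clock: 9.95
tool_pos: [465.8, 339.5, 29.9]
tool_rot: [-0.041, 0.706, 0.041, 0.706]
wrist_force: [-4.0, -3.9, 14.0]
gripper_width: 58.0
```

apply_moves(
  deltas=[
    [0.0579, 0, 0, 0, 0],
    [0.058, 0, 0, 0, 0],
  ],
)

```text
clock: 10.12
tool_pos: [465.7, 339.5, 28.9]
tool_rot: [-0.041, 0.706, 0.041, 0.706]
wrist_force: [-1.1, -0.4, 2.1]
gripper_width: 58.0
```

apply_moves(
  deltas=[
    [0.058, 0, 0, -0.0005, 0],
    [0.058, 0, 0, -0.001, 0],
    [0.0581, 0, 0, -0.001, 0],
    [0.0582, 0, 0, -0.001, 0],
    [0.0583, 0, 0, -0.001, 0],
  ],
)

```text
clock: 10.53
tool_pos: [465.7, 339.5, 27.3]
tool_rot: [-0.041, 0.706, 0.041, 0.706]
wrist_force: [-0.8, -0.2, 0.3]
gripper_width: 58.5
```

```bash
python3 - <<'E'
from h import *
s=env.get_state();print(s["clock"],s["tool_pos"],s["wrist_force"],s["gripper_width"])
im=env.read_camera("wrist");cv2.imwrite("pics/wrist9.png",cv2.cvtColor(im,cv2.COLOR_RGB2BGR))
crop("pics/wrist9.png","pics/w9c.png",120,190,390,384,2.8)
E
```

```text
10.5333 [465.6685 339.4955  27.3188] [-0.7574 -0.1818  0.3417] 58.45076194703667
```

View pics/w9c.png

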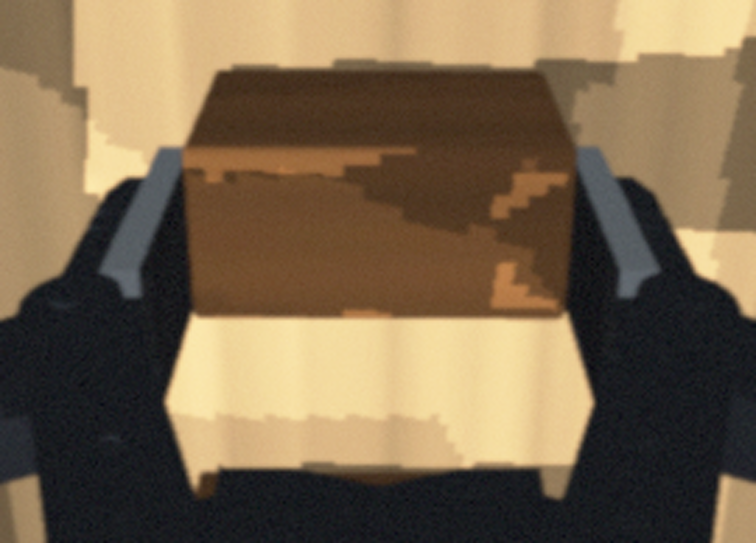

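apply_moves(
  deltas=[
    [0.0595, 0, 0, 0, 0],
    [0.062, 0, 0, 0, 0],
    [0.067, 0, 0, 0, 0],
    [0.075, 0, 0, 0, 0],
    [0.075, 0, 0, 0.002, 0],
    [0.075, 0, 0, 0.015, 0],
    [0.075, 0, 0, 0.04, 0],
    [0.075, 0, 0, 0.075, 0],
    [0.075, 0, 0, 0.11, 0],
    [0.075, 0, 0, 0.13, 0],
  ],
)

```text
clock: 11.42
tool_pos: [466.5, 340.1, 162.3]
tool_rot: [-0.04, 0.705, 0.041, 0.707]
wrist_force: [-0.1, -0.0, 0.7]
gripper_width: 74.9
```

apply_moves(
  deltas=[
    [0.075, -0.02, -0.02, 0.035, 0],
    [0.075, -0.04, -0.05, 0.06, 0],
    [0.075, -0.06, -0.08, 0.07, 0],
    [0.075, -0.08, -0.1, 0.07, 0],
    [0.075, -0.09, -0.115, 0.07, 0],
    [0.075, -0.09, -0.12, 0.07, 0],
    [0.075, -0.09, -0.12, 0.07, 0],
  ],
)

```text
clock: 12.0
tool_pos: [375.9, 219.0, 228.6]
tool_rot: [-0.04, 0.705, 0.041, 0.707]
wrist_force: [0.7, -0.4, -0.2]
gripper_width: 75.0
```

```bash
python3 - <<'E'
from h import *
s=env.get_state();print(s["clock"],s["tool_pos"],s["wrist_force"],s["gripper_width"])
for n in("scene","top"):
    im=env.read_camera(n);cv2.imwrite(f"pics/{n}10.png",cv2.cvtColor(im,cv2.COLOR_RGB2BGR))
crop("pics/scene10.png","pics/s10c.png",170,140,410,340,3)
crop("pics/top10.png","pics/t10c.png",70,100,420,280,2.2)
E
```

```text
12.0 [375.8881 218.9991 228.5785] [ 0.719  -0.4293 -0.1988] 74.99301085667464
```

View pics/s10c.png

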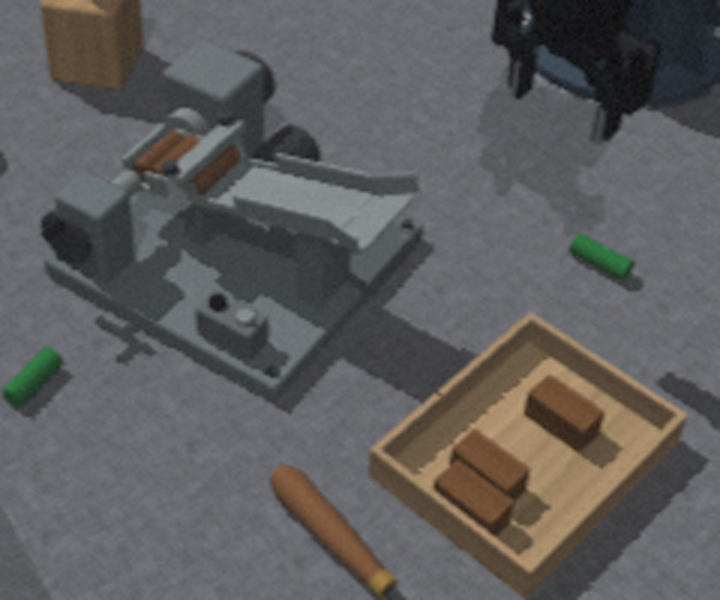

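View pics/t10c.png

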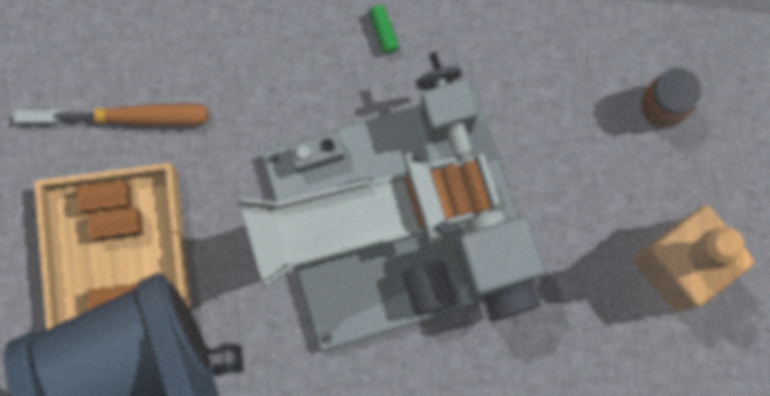

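```bash
python3 - <<'E'
from h import *
a=.288;R=np.array([[np.cos(a),-np.sin(a),0],[np.sin(a),np.cos(a),0],[0,0,1]])
u=np.array([0,.9659,.2588]);N=np.array([0,-90,82.]);n=np.array([0,-.2588,.9659])
for nm,box in(("top",(230,140,320,220)),("scene",(200,170,270,220))):
    im=cv2.imread(f"pics/{nm}10.png");c=env.get_calibration(nm);x0,y0,x1,y1=box;k=7
    big=cv2.resize(im[y0:y1,x0:x1],None,fx=k,fy=k,interpolation=cv2.INTER_CUBIC)
    for i in range(4):
        P=np.array([N+22*i*u+11*n+[x,0,0] for x in(-29,29)])@R.T+[554.6,4.4,0]
        q=((proj(c,P)-[x0,y0]+.5)*k).astype(int)
        cv2.line(big,tuple(map(int,q[0])),tuple(map(int,q[1])),(0,255,0),1)
    cv2.imwrite(f"pics/ov_{nm}.png",big)
E
```

```text
(no output)
```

View pics/ov_top.png

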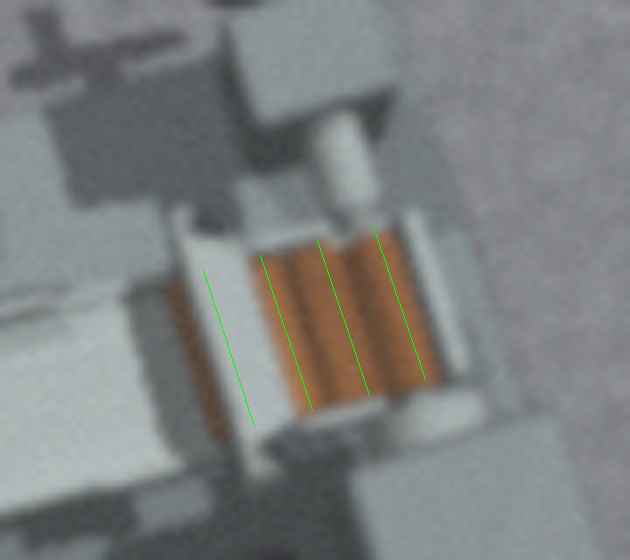

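View pics/ov_scene.png

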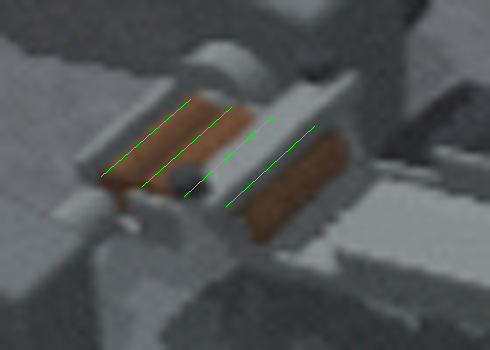

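```bash
python3 - <<'E'
from rig import env
print(env.close_job())
E
```

```text
the job is handed in; nothing more can be done
None
```

The square blank is out of the chute and lying flat in the free part of the tray, and the four round blanks have rolled down to the end stop. I handed the job in at about 12 s on the robot's clock.

- **Lift:** I gripped the blank by its end faces and lifted it straight up. The round blanks then rolled under the gate.
- **Placing:** I set its lower edge on the tray floor and eased the grip in small steps so it turned flat instead of dropping. Then I opened the fingers and moved the arm clear. The highest wrist force reported was about 27 N, while pressing the edge down.
- **Round blanks:** In the top view, blanks 1 to 3 lie within a few pixels of their expected positions. Blank 4 is partly hidden under the gate bar, and what shows of it fits. In the scene view my overlay sat a few pixels off the blanks, but the order agrees.
- **Bystanders:** I never touched the mallet, gouge, jar or green look-alikes. By eye, those visible in the last pictures have not moved, but I did not measure them.
- **Disagreements:** The bed corners fitted about 4 pixels worse than the blank did when I located the machine, so I relied on the blank.

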